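# Mount a ring-core transformer on its bolt

## Robot

A 7-joint arm with a two-finger parallel gripper is mounted at the origin on the work surface. World frame = base frame: x ahead of the robot, y to its left, z up, the work surface at z = 0. Lengths are in m, angles in degrees, forces in N, time in s.
With the tool pointing down it reaches from about 0.425 to 0.875 m from the base axis. Payload 4.7 kg.
Tool frame: the origin (TCP) lies at the very end of the fingers, on their centre line; the grasp point (between the pads) lies 19 mm behind it; z points along the fingers, y is the direction in which the jaws open and shut (so a half turn about z gives the same grasp; the last joint's range is limited). The gripper opens to 87 mm and grips with 3 to 60 N. Pads are 19 mm wide; open, the fingers measure 117 mm over their backs; the gripper's body (75 mm by 190 mm) begins 51 mm behind the grasp point.
Start: joints at [75.808, 18.392, -4.016, 83.108, 1.295, 78.541, -3.26], TCP at [0.168, -0.628, 0.223] pointing down, gripper open.
Joint ranges: [-163.93, 163.93], [-17.29, 119.83], [-79.2, 71.16], [3.27, 140.29], [-89.18, 269.18], [5.43, 117.66], [-154.24, 154.24]. Speed limits (degrees/s): [147.25, 147.25, 180, 180, 180, 180, 180].

## Interface

Orientations are given as [roll, pitch, yaw] about the fixed x, y, z axes, in that order (R = Rz(yaw) Ry(pitch) Rx(roll)).
In Python, from rig import manip gives the robot as it stands.
- The arm moves only by the tool jog_arm, never from a script. Its argument "rows" is text: rows parted by semicolons, each of 4 numbers parted by spaces: the shift along the tool's x, y, z in mm, then the turn about the tool's z in rad. A call has 1 to 10 rows; each row shifts and turns the commanded pose from where the row before left it, along the tool's axes as they then stand; what a row does not reach is not made up. A row lasts 1/8 s, in which the tool goes at most 62.5 mm and 10.7 degrees, less where a joint would pass 70% of its speed; a pose out of reach is approached as far as the arm can. A call with a gripper value outside its range is refused whole. "gripper" is the opening, from 0 (shut) to 1 (fully open), set as the call begins (left out, the last holds). The fingers move at their own pace and stop on an object; "force" is the grip in N (left out, the last holds). Time passes only in rows, so rows that do not move let the fingers close. It gives the time, the measured TCP pose, the force and the opening at its end, in the units of the state.
- manip.read_state(): the state, without advancing time (a new reading comes with each control period).
- manip.grab_frame(name): name is "side" or "top" or "wrist"; returns a dict with "pixels" (400x640x3 uint8, red, green, blue), "range_z" (400x640 float32, m along the optical axis (not along the pixel's ray), 0 where there is no reading), "K" (3x3 intrinsics, pixels), "R" (3x3) and "t" (3): a world point X has camera coordinates R X + t; the wrist camera has in their place "tool_from_camera" (4x4, takes a point from camera to tool coordinates, whose origin is the TCP and whose axes are the flange's). Camera axes: x right, y down, z forward; pixel columns grow to the right and rows downward; lengths in m; the calibration is good to about 2 mm. A picture is of the moment at which its call begins: read the wrist's pose just before it.
- manip.hand_in(): hands the job in, once; it reports no verdict.
Trained networks look in the newest picture that a camera, given by its name, has taken for a name from the list of things; names that differ only in an ending like _2 or _b are one class to them, and where a whole thing is asked for, a point or a joint stands for the part that bears it (a point fixed in the world has none). Each returns a list of dicts, best first, with "p" (0 to 1); they miss things now and then, are a little off and sometimes report something else, mostly with a low value. They report only what shows in the picture. A call takes as long as a camera call. They do not tell look-alikes from the thing itself.
- manip.silhouettes(thing, camera): "pixels" (400x640 bool, what is visible of it) and "point" ([column, row] in pixels, amid what is visible of it).
- manip.spot_point(thing, camera): "point" ([column, row] in pixels: a listed point, or the origin of a listed thing).
The state is a dict: "time_s": time; "qpos": joint angles; "qvel": joint speeds; "tau": joint torques, N m; "tool_pos": TCP position; "eef_rot": TCP orientation; "contact_force": force on the tool from outside, world axes, zero at the start; "moment": the same for the moment, N m; "finger_gap": finger opening in m.
Only numpy, scipy, OpenCV 4.12 (cv2) and the standard library are available. Lean on these libraries where they do the work, as an engineer would, in place of code of your own. Each camera call takes 0.05 s, during which the arm holds its last target. There are 200 camera calls.

## Task

Build up the transformer mounting on the upright bolt of the aluminium plate, threading each part over the bolt and laying it flat on the one below: first the large black pad, then the copper-wound ring transformer, then the small black pad, and last the steel washer with its raised collar upwards. Lower the transformer into place and do not let it drop, and leave the solder reel, capacitor, terminal block and screwdriver where they lie.

Things in the scene. Friction and masses are not known exactly. Their poses are not given: they have to be found in the camera images.
- bolt_foot (a point): Where the upright steel bolt rises out of the plate: on the bolt's axis, on the plate's upper face, 6 mm above the worktop; z up along the bolt, x and y along the plate's edges. The bolt is 8 mm thick and 56 mm tall above this point (its top 6 mm tapers to 3 mm). The bare aluminium plate is 100 x 100 x 6 mm, centred on the bolt, lies flat and is fixed.
- big_pad_centre (a point): Centre, half-way up, of the large black plastic pad: a loose stiff flat ring 62 mm across, 10 mm thick, with an 18 mm hole; z is its axis. 30 g. It starts lying flat on the worktop.
- transformer_centre (a point): Centre, half-way up, of the ring transformer: a loose upright-walled ring with copper-coloured windings, 58 mm across (up to 59 mm over the windings), 24 mm tall, with a 22 mm hole; z is its axis. About 0.3 kg. It starts lying flat on the worktop.
- small_pad_centre (a point): Centre, half-way up, of the small black plastic pad: a loose stiff flat ring 48 mm across, 8 mm thick, with a 16 mm hole; z is its axis. 20 g. It starts lying flat on the worktop.
- washer_centre (a point): Centre, half-way up, of the steel washer: a loose ring 10 mm tall in all, its lower 5 mm a flange 40 mm across, its upper 5 mm a collar 26 mm across, with a 16 mm hole; z is its axis and points up out of the collar. 50 g. It starts lying flat on the worktop, collar up.
- solder_reel: Bystander: reel of solder with two blue flanges, 60 mm across, 30 mm tall, standing flat, loose; origin at the centre of its underside.
- capacitor: Bystander: blue capacitor can, 22 mm across, 34 mm tall, standing loose; origin at the centre of its underside.
- terminal_block: Bystander: green terminal block, 20 x 36 x 18 mm, loose; origin at the centre of its underside, its long side along its y.
- screwdriver: Bystander: screwdriver lying flat, loose, yellow handle 18 mm thick; 129 mm long along its x (from -65 to +64 mm), the blade towards +x; origin at worktop height.
Things that resemble listed ones, but are neither listed nor needed, are in the scene too. What is shaped like the part that bears big_pad_centre but red is not meant.

How it is judged:
By the outcome, as a careful person would: the job done as asked, in the order asked, and still so for the second after the job is handed in, with the robot touching nothing.
It also fails if it takes over 96 s, if anything falls off the work surface, if the arm or the gripper's body presses on something with over 40 N, if the wrist force passes 120 N, or if a joint passes its speed limit or range.

## Working session

There is one attempt and no reset: what is moved stays moved. The work goes in short steps, Python scripts to look and compute and a tool call to move; the robot and the scene stay as the last step left them, time stands still between calls to the robot, and variables do not carry over. Pictures are saved under pics/ and viewed, about 12 in all and at most 16, crops included, and the job is handed in when it is done.

Besides the shell and the picture viewer there is one more tool, called by a JSON object that holds its "method" and its "body", one argument or row to a line. jog_arm: Moves the arm, as the interface text tells. Its arguments: {"type":"object","properties":{"rows":{"type":"string"},"gripper":{"type":"number"},"force":{"type":"number"}},"required":["rows"]}

```bash
mkdir -p pics; ls; python3 - <<'E'
from rig import manip
import cv2
s=manip.read_state(); print({k:s[k] for k in('time_s','tool_pos','eef_rot','contact_force','finger_gap')})
for n in('top','side'):
    f=manip.grab_frame(n); cv2.imwrite(f'pics/{n}0.png',f['pixels'][:,:,::-1]); print(n,f['K'],f['R'],f['t'])
E
```

```text
pics
{'time_s': 0.0, 'tool_pos': array([ 0.1680646 , -0.62733074,  0.22145303]), 'eef_rot': array([-1.79889723e+02,  6.17516152e-03,  1.50036606e+01]), 'contact_force': array([ 0.17824339,  0.40704612, -0.43066007]), 'finger_gap': 0.0870683688338293}
top [[398.44306032   0.         320.61413225]
 [  0.         398.44306032 196.60750302]
 [  0.           0.           1.        ]] [[ 0.02894949 -0.99929323  0.02397854]
 [-0.99905983 -0.02970052 -0.0315806 ]
 [ 0.03227045 -0.02304176 -0.99921354]] [0.00793321 0.53767352 0.85458375]
side [[436.98646753   0.         319.76891728]
 [  0.         436.98646753 196.02647001]
 [  0.           0.           1.        ]] [[-0.95061611 -0.31031084 -0.00601618]
 [-0.19982883  0.62676379 -0.75315045]
 [ 0.23748147 -0.71475474 -0.6578208 ]] [0.53475397 0.10375331 0.78610409]
```

View pics/top0.png

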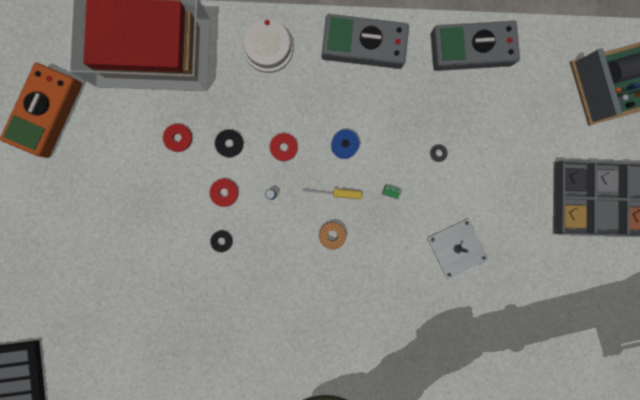

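View pics/side0.png

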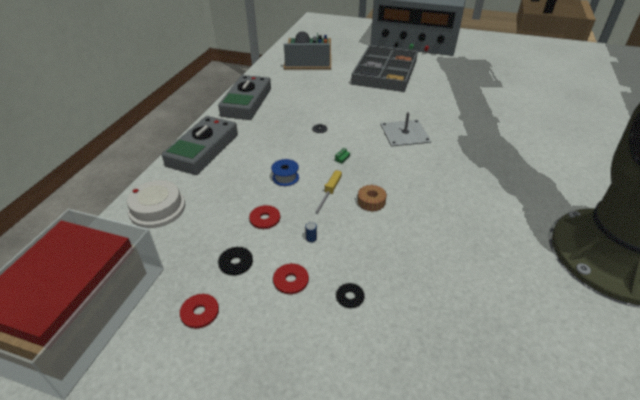

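The top picture shows the black pad at (229,143), small pad (221,241), transformer (333,235), washer (438,152), and plate with bolt at about (458,248). The side picture agrees, and the red rings are decoys.

```bash
cat > h.py <<'E'
from rig import manip
import numpy as np, cv2
from scipy.spatial.transform import Rotation as Ro
def pose():
    s=manip.read_state(); return np.array(s['tool_pos']),Ro.from_euler('xyz',s['eef_rot'],degrees=True).as_matrix()
def cam(n):
    """frame with world-from-camera A,b"""
    p,T=pose(); f=manip.grab_frame(n)
    if n=='wrist':
        M=np.array(f['tool_from_camera']); f['A']=T@M[:3,:3]; f['b']=T@M[:3,3]+p
    else: f['A']=np.array(f['R']).T; f['b']=-f['A']@f['t']
    return f
def ray(f,uv,z):
    d=f['A']@np.linalg.inv(f['K'])@[uv[0],uv[1],1]; return f['b']+d*(z-f['b'][2])/d[2]
def cloud(f,m):
    v,u=np.nonzero(m&(f['range_z']>0)); Z=f['range_z'][v,u]
    return (f['A']@(np.linalg.inv(f['K'])@np.stack([u,v,u*0+1.])*Z)).T+f['b']
def to_tool(w):
    p,T=pose(); return T.T@(np.array(w)-p)*1000
E
python3 - <<'E'
from h import *
np.set_printoptions(precision=4,suppress=True)
for n in('top','side'):
  f=cam(n)
  for t,z in(('bolt_foot',.006),('big_pad_centre',.005),('transformer_centre',.012),('small_pad_centre',.004),('washer_centre',.005)):
    for d in manip.spot_point(t,n)[:4]: print(n,t,round(d['p'],2),d['point'],ray(f,d['point'],z)[:2])
    if t!='bolt_foot' and n=='top':
      for d in manip.silhouettes(t,n)[:4]:
        P=cloud(f,d['pixels']); print('   sil',round(d['p'],2),d['point'],np.median(P,0),np.ptp(P,axis=0),f['pixels'][d['pixels']].mean(0))
E
```

```text
top bolt_foot 0.58 [458.9, 250.1] [ 0.4296 -0.2813]
top big_pad_centre 0.97 [283.1, 150.0] [0.6364 0.1082]
top big_pad_centre 0.92 [223.9, 191.5] [0.5421 0.2331]
top big_pad_centre 0.89 [228.9, 143.3] [0.6472 0.2261]
top big_pad_centre 0.88 [178.6, 135.9] [0.6597 0.335 ]
   sil 0.89 [225.5, 187.5] [0.54   0.2327 0.0101] [0.0585 0.0634 0.0169] [134.0814  48.9544  47.5879]
   sil 0.87 [171.4, 135.9] [0.6551 0.3376 0.0104] [0.0588 0.0599 0.0111] [129.5938  41.9243  40.7659]
   sil 0.57 [226.2, 141.2] [0.6465 0.2273 0.0102] [0.057  0.0621 0.0154] [38.1549 38.2236 39.0423]
   sil 0.57 [281.8, 152.3] [0.6428 0.1088 0.0104] [0.0604 0.0585 0.0183] [135.4386  48.7211  47.393 ]
top transformer_centre 0.97 [333.4, 238.8] [ 0.4471 -0.0063]
   sil 0.6 [336.2, 240.2] [ 0.4563 -0.0039  0.0243] [0.055  0.0576 0.0285] [138.8544 100.0063  68.9831]
top small_pad_centre 0.66 [222.0, 244.7] [0.4273 0.2332]
   sil 0.87 [219.7, 238.9] [0.4373 0.2371 0.0082] [0.0452 0.0438 0.0149] [44.5525 44.7562 45.3735]
   sil 0.47 [269.4, 194.3] [0.5389 0.1302 0.0349] [0.0192 0.0201 0.0237] [124.3605 129.5465 135.8721]
   sil 0.27 [459.7, 249.2] [ 0.4343 -0.2751  0.0064] [0.1252 0.1306 0.0674] [134.337  136.86   137.7907]
top washer_centre 0.66 [437.6, 154.9] [ 0.6366 -0.2307]
   sil 0.71 [434.6, 155.7] [ 0.6415 -0.2308  0.0064] [0.0382 0.0385 0.0119] [67.8493 68.5753 70.6393]
side bolt_foot 0.58 [405.9, 130.9] [ 0.429  -0.2792]
side big_pad_centre 0.89 [289.5, 279.1] [0.5391 0.2372]
side big_pad_centre 0.88 [197.6, 308.2] [0.6581 0.3364]
side big_pad_centre 0.73 [233.6, 259.2] [0.6494 0.2263]
side big_pad_centre 0.6 [264.1, 218.5] [0.6395 0.1143]
side transformer_centre 0.9 [368.3, 198.2] [0.4583 0.002 ]
side small_pad_centre 0.73 [348.2, 295.8] [0.4355 0.239 ]
side washer_centre 0.57 [322.8, 128.2] [ 0.6297 -0.2304]
```

{"method": "jog_arm", "body": {
  "rows": "43 -34 0 0;43 -34 0 0;43 -34 0 0;43 -34 0 0;43 -34 0 0;43 -34 0 0;43 -34 0 0;43 -34 0 0;0 0 0 0;0 0 0 0",
  "gripper": 1
}}

```text
time_s: 2.15
tool_pos: [0.4298, -0.2766, 0.2226]
eef_rot: [180.0, 0.0, 15.0]
contact_force: [0.2, -0.4, 0.1]
finger_gap: 0.0868
```

```bash
python3 - <<'E'
from h import *
np.set_printoptions(precision=4,suppress=True)
f=cam('wrist'); cv2.imwrite('pics/w1.png',f['pixels'][:,:,::-1]); print(pose()[0],f['tool_from_camera'],f['K'])
for d in manip.spot_point('bolt_foot','wrist'): print(d['p'],d['point'],ray(f,d['point'],.006))
P=cloud(f,f['range_z']>0); 
for a,b in((.03,.05),(.05,.059),(.058,.064)):
  Q=P[(P[:,2]>a)&(P[:,2]<b)&(np.hypot(P[:,0]-.433,P[:,1]+.278)<.04)]; print(a,len(Q),np.median(Q,0),Q.min(0),Q.max(0))
Q=P[(abs(P[:,2]-.006)<.002)&(np.hypot(P[:,0]-.433,P[:,1]+.278)<.09)]; print(len(Q),(Q.min(0)+Q.max(0))/2,np.ptp(Q,axis=0))
E
```

```text
[ 0.4293 -0.2773  0.2226] [[ 0.0007 -0.9572 -0.2895  0.0792]
 [ 1.      0.0006  0.0002 -0.0005]
 [-0.     -0.2895  0.9572 -0.1629]
 [ 0.      0.      0.      1.    ]] [[279.6524   0.     319.3568]
 [  0.     279.6524 197.9504]
 [  0.       0.       1.    ]]
0.78 [322.0, 172.2] [ 0.432  -0.2796  0.006 ]
0.03 19 [ 0.4358 -0.2768  0.0404] [ 0.4339 -0.2797  0.0302] [ 0.4364 -0.2734  0.0499]
0.05 20 [ 0.4349 -0.2757  0.0569] [ 0.4288 -0.2797  0.0503] [ 0.4361 -0.2735  0.0587]
0.058 22 [ 0.4331 -0.2768  0.0607] [ 0.4302 -0.2801  0.0581] [ 0.4355 -0.2741  0.0638]
4774 [ 0.4328 -0.2769  0.006 ] [0.1313 0.131  0.004 ]
```

View pics/w1.png

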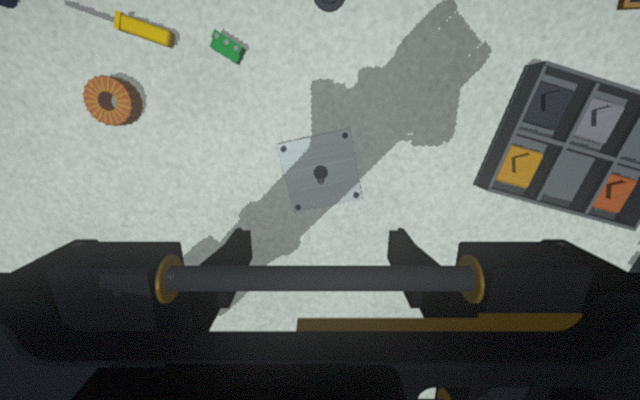

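The wrist picture shows the plate with the bolt foot at (321,173). From depth the bolt is at about (0.433, -0.277).

{"method": "jog_arm", "body": {
  "rows": "34 -43 8 0;34 -43 8 0;34 -43 8 0;34 -43 8 0;34 -43 8 0;34 -43 8 0;34 -43 8 0;34 -43 8 0;34 -43 8 0;34 -43 8 0"
}}

```text
time_s: 3.5
tool_pos: [0.6488, 0.2261, 0.1416]
eef_rot: [179.9, 0.0, 14.8]
contact_force: [1.1, -0.9, 0.8]
finger_gap: 0.0872
```

{"method": "jog_arm", "body": {
  "rows": "0 0 0 0;0 0 0 0;0 0 0 0"
}}

```text
time_s: 3.88
tool_pos: [0.6479, 0.2242, 0.1427]
eef_rot: [179.9, -0.0, 14.8]
contact_force: [0.3, -0.3, 0.8]
finger_gap: 0.0871
```

```bash
cat >> h.py <<'E'
def ring(f,guess,ztop,rout,dark=None):
    """centre of a flat ring's top face from wrist depth near the guess"""
    P=cloud(f,f['range_z']>0)
    Q=P[(abs(P[:,2]-ztop)<.0025)&(np.hypot(*(P[:,:2]-guess).T)<rout+.015)]
    c,r=cv2.minEnclosingCircle(Q[:,:2].astype(np.float32)*1000); m=(Q.min(0)+Q.max(0))/2
    print('ring',len(Q),'circle',np.round(c,1),round(r,1),'bbox',np.round(m*1000,1),np.round(np.ptp(Q,axis=0)*1000,1),'med z',np.round(np.median(Q[:,2])*1000,1))
    return np.array(m[:2])
E
python3 - <<'E'
from h import *
np.set_printoptions(precision=4,suppress=True)
print(pose())
f=cam('wrist'); cv2.imwrite('pics/w2.png',f['pixels'][:,:,::-1])
c=ring(f,[.647,.227],.010,.031); print(to_tool([*c,.002]))
for d in manip.spot_point('big_pad_centre','wrist'): print(d['p'],d['point'],ray(f,d['point'],.005))
E
```

```text
(array([0.6479, 0.2242, 0.1427]), array([[ 0.9668,  0.2553,  0.0006],
       [ 0.2553, -0.9668, -0.0018],
       [ 0.0001,  0.0019, -1.    ]]))
ring 2173 circle [646.7 228. ] 30.8 bbox [646.9 228.   10.1] [60.8 61.5  4.8] med z 10.6
[ -0.1796  -3.9616 140.9511]
0.95 [314.8, 185.8] [0.6489 0.2298 0.005 ]
0.75 [288.0, 268.5] [0.5403 0.2353 0.005 ]
0.59 [415.0, 221.9] [0.6369 0.1073 0.005 ]
0.57 [218.1, 157.1] [0.6532 0.3383 0.005 ]
```

View pics/w2.png

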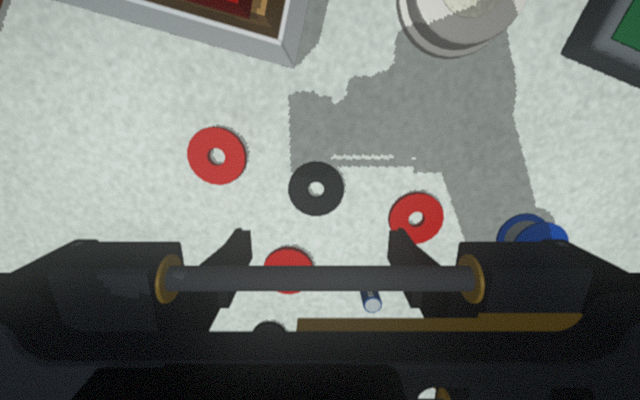

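The black pad is at (316,188) in the wrist picture, centred on (0.647, 0.228) with its top at 10 mm, so it matches the listed size. I'm descending to grasp it.

{"method": "jog_arm", "body": {
  "rows": "0 -4 30 0;0 0 40 0;0 0 35 0;0 0 20 0;0 0 10 0;0 0 4 0;0 0 0 0"
}}

```text
time_s: 4.85
tool_pos: [0.6468, 0.2314, 0.0045]
eef_rot: [-180.0, -0.1, 15.0]
contact_force: [-0.2, 0.1, 0.4]
finger_gap: 0.0868
```

{"method": "jog_arm", "body": {
  "rows": "0 0 0 0;0 0 0 0;0 0 0 0;0 0 0 0;0 0 0 0;0 0 0 0",
  "gripper": 0,
  "force": 25
}}

```text
time_s: 5.6
tool_pos: [0.6464, 0.231, 0.0038]
eef_rot: [180.0, -0.0, 15.0]
contact_force: [-1.3, -0.8, 3.9]
finger_gap: 0.0612
```

{"method": "jog_arm", "body": {
  "rows": "0 0 -10 0;0 0 -30 0;0 0 -40 0;0 0 -40 0;0 0 0 0"
}}

```text
time_s: 6.22
tool_pos: [0.6483, 0.2328, 0.1283]
eef_rot: [-179.9, -0.4, 15.0]
contact_force: [-0.1, -0.2, -0.4]
finger_gap: 0.061
```

{"method": "jog_arm", "body": {
  "rows": "-34 43 0 0;-34 43 0 0;-34 43 0 0;-34 43 0 0;-34 43 0 0;-34 43 0 0;-34 43 0 0;-34 43 0 0;-34 43 0 0;-34 43 0 0"
}}

```text
time_s: 7.48
tool_pos: [0.4277, -0.2734, 0.123]
eef_rot: [-180.0, 0.0, 15.0]
contact_force: [0.7, 0.5, 0.1]
finger_gap: 0.0613
```

{"method": "jog_arm", "body": {
  "rows": "0 0 0 0;0 0 0 0;0 0 0 0"
}}

```text
time_s: 7.85
tool_pos: [0.4297, -0.2705, 0.1233]
eef_rot: [-180.0, 0.0, 15.2]
contact_force: [-0.4, 0.1, -0.7]
finger_gap: 0.0607
```

```bash
python3 - <<'E'
from h import *
np.set_printoptions(precision=4,suppress=True)
print(pose()[0],to_tool([.433,-.277,.006]))
f=cam('wrist'); cv2.imwrite('pics/w3.png',f['pixels'][:,:,::-1])
P=cloud(f,f['range_z']>0); Q=P[(abs(P[:,2]-.006)<.002)&(np.hypot(P[:,0]-.433,P[:,1]+.278)<.09)]; print(len(Q),(Q.min(0)+Q.max(0))/2,np.ptp(Q,axis=0))
for d in manip.spot_point('big_pad_centre','wrist'):
  w=ray(f,d['point'],pose()[0][2]+.002);print(d['p'],d['point'],to_tool(w))
E
```

```text
[ 0.4297 -0.2705  0.1233] [  1.4999   7.1893 117.2973]
5904 [ 0.4368 -0.2766  0.0061] [0.1246 0.1325 0.0037]
0.67 [316.1, 247.7] [-2.299  -2.7702 -1.9994]
0.24 [205.9, 26.0] [121.6193 -58.2664  -1.9844]
```

View pics/w3.png

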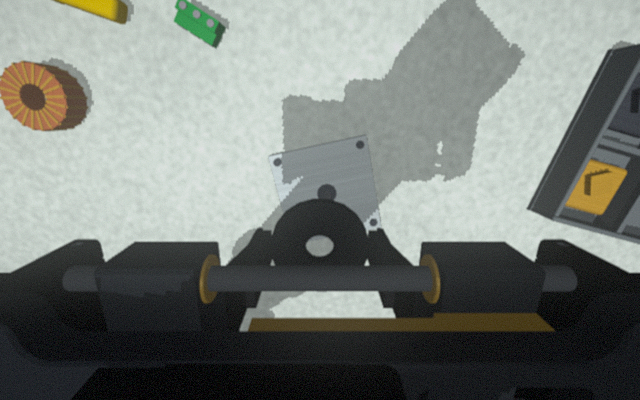

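Pad held, hole at (319,245) and bolt foot at (327,192). The bolt is about 7 mm to tool +y of the hole.

{"method": "jog_arm", "body": {
  "rows": "0 7 0 0;0 0 30 0;0 0 10 0;0 0 10 0;0 0 10 0;0 0 0 0"
}}

```text
time_s: 8.7
tool_pos: [0.4305, -0.2788, 0.063]
eef_rot: [-179.9, 0.0, 15.0]
contact_force: [1.0, 0.1, -0.7]
finger_gap: 0.0613
```

{"method": "jog_arm", "body": {
  "rows": "0 0 15 0;0 0 15 0;0 0 12 0;0 0 6 0;0 0 3 0;0 0 0 0;0 0 0 0"
}}

```text
time_s: 9.57
tool_pos: [0.4312, -0.2792, 0.013]
eef_rot: [180.0, -0.0, 15.0]
contact_force: [0.6, -0.3, -0.2]
finger_gap: 0.0612
```

{"method": "jog_arm", "body": {
  "rows": "0 0 2 0;0 0 1 0;0 0 0 0"
}}

```text
time_s: 9.95
tool_pos: [0.4309, -0.2791, 0.0097]
eef_rot: [180.0, 0.0, 15.0]
contact_force: [-0.9, 0.8, 1.3]
finger_gap: 0.061
```

{"method": "jog_arm", "body": {
  "rows": "0 0 0 0;0 0 0 0;0 0 0 0;0 0 -5 0;0 0 -40 0;0 0 -50 0;0 0 -50 0;0 0 0 0;0 0 0 0",
  "gripper": 1
}}

```text
time_s: 11.08
tool_pos: [0.4305, -0.2789, 0.1544]
eef_rot: [180.0, 0.0, 15.0]
contact_force: [-0.3, 0.6, -0.5]
finger_gap: 0.0867
```

```bash
python3 - <<'E'
from h import *
np.set_printoptions(precision=4,suppress=True)
f=cam('wrist'); cv2.imwrite('pics/w4.png',f['pixels'][100:320,100:540,::-1])
ring(f,[.433,-.277],.016,.031)
c=ring(f,[.457,-.003],.024,.029); print(pose()[0],to_tool([*c,.005]))
E
```

```text
ring 2065 circle [ 430.4 -278.9] 30.8 bbox [ 430.5 -278.9   16. ] [60.8 61.   5. ] med z 16.6
ring 2578 circle [453.7  -1.9] 30.2 bbox [453.6  -1.9  24. ] [58.6 59.9  5. ] med z 24.6
[ 0.4301 -0.2786  0.1536] [  94.4787 -260.9592  148.7797]
```

View pics/w4.png

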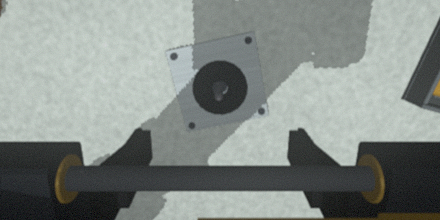

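The big pad lies flat on the plate around the bolt (crop centre (220,87)), with its top at 16 mm. Next is the transformer.

{"method": "jog_arm", "body": {
  "rows": "19 -52 0 0;19 -52 0 0;19 -52 0 0;19 -52 0 0;19 -53 0 0;0 0 0 0;0 0 0 0;0 0 0 0"
}}

```text
time_s: 12.12
tool_pos: [0.4546, -0.0038, 0.1538]
eef_rot: [-180.0, 0.1, 14.9]
contact_force: [1.0, -0.1, -0.0]
finger_gap: 0.0871
```

```bash
python3 - <<'E'
from h import *
np.set_printoptions(precision=4,suppress=True)
f=cam('wrist')
c=ring(f,[.455,-.002],.024,.029); print(pose()[0],to_tool([*c,.005]))
for d in manip.spot_point('transformer_centre','wrist'): print(d['p'],d['point'],ray(f,d['point'],.012))
E
```

```text
ring 1836 circle [453.8  -1.8] 29.6 bbox [453.9  -1.6  24. ] [58.7 58.2  4.9] med z 24.8
[ 0.4547 -0.0037  0.154 ] [ -0.0466  -2.2255 148.9722]
0.58 [319.2, 184.5] [ 0.457  -0.0025  0.012 ]
```

{"method": "jog_arm", "body": {
  "rows": "0 -2 30 0;0 0 40 0;0 0 40 0;0 0 25 0;0 0 10 0;0 0 4 0;0 0 0 0"
}}

```text
time_s: 13.1
tool_pos: [0.4552, -0.0006, 0.0062]
eef_rot: [180.0, -0.1, 15.0]
contact_force: [0.2, 0.4, 0.4]
finger_gap: 0.0875
```

{"method": "jog_arm", "body": {
  "rows": "0 0 0 0;0 0 0 0;0 0 0 0;0 0 0 0;0 0 0 0;0 0 0 0",
  "gripper": 0,
  "force": 45
}}

```text
time_s: 13.85
tool_pos: [0.4548, -0.0007, 0.0057]
eef_rot: [180.0, -0.0, 15.0]
contact_force: [-0.6, -2.1, 3.2]
finger_gap: 0.0579
```

{"method": "jog_arm", "body": {
  "rows": "0 0 -5 0;0 0 -15 0;0 0 -35 0;0 0 -40 0;0 0 -25 0;0 0 0 0;0 0 0 0"
}}

```text
time_s: 14.72
tool_pos: [0.4536, -0.0003, 0.1247]
eef_rot: [-180.0, 0.1, 15.0]
contact_force: [-0.5, 0.3, -3.1]
finger_gap: 0.0573
```

{"method": "jog_arm", "body": {
  "rows": "-15 43 0 0;-15 43 0 0;-15 44 0 0;-15 44 0 0;-15 44 0 0;-16 43 0 0;0 0 0 0;0 0 0 0;0 0 0 0"
}}

```text
time_s: 15.85
tool_pos: [0.4343, -0.2743, 0.1248]
eef_rot: [-179.9, 0.0, 15.1]
contact_force: [0.2, 0.0, -3.2]
finger_gap: 0.0578
```

```bash
python3 - <<'E'
from h import *
np.set_printoptions(precision=4,suppress=True)
print(pose()[0],to_tool([.4325,-.277,.006]))
f=cam('wrist'); cv2.imwrite('pics/w5.png',f['pixels'][120:320,160:480,::-1].repeat(2,0).repeat(2,1))
for d in manip.spot_point('transformer_centre','wrist'):
  print(d['p'],d['point'],to_tool(ray(f,d['point'],pose()[0][2]+.007)))
c=cloud(f,f['range_z']>0); T=np.array([to_tool(c.min(0))*0]) # tool-frame ring fit
p,R=pose(); L=(c-p)@R*1000; Q=L[(abs(L[:,2]+19)<3)&(np.hypot(L[:,0],L[:,1])<35)]
print(len(Q),Q.min(0),Q.max(0))
E
```

```text
[ 0.4343 -0.2743  0.1248] [ -2.3317   2.3461 118.7762]
0.84 [320.4, 250.2] [-1.3632 -0.2911 -6.9994]
4278 [-30.8907 -33.4255 -21.9897] [ 28.6559  33.1057 -16.0017]
```

View pics/w5.png

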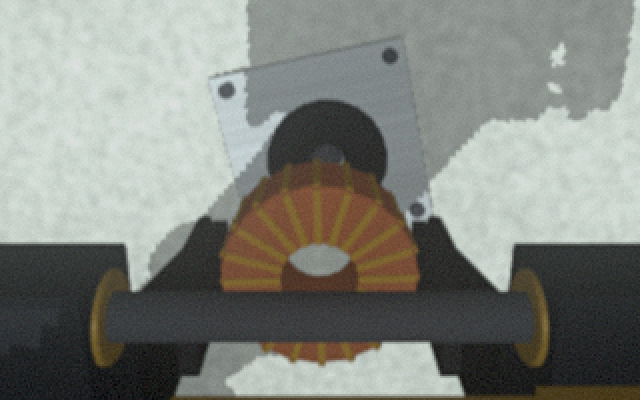

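Transformer held level at crop (320,270), 1–3 mm off the bolt. Lowering it now.

{"method": "jog_arm", "body": {
  "rows": "-1 2 0 0;0 0 20 0;0 0 15 0;0 0 10 0;0 0 10 0;0 0 10 0;0 0 10 0;0 0 10 0;0 0 0 0;0 0 0 0"
}}

```text
time_s: 17.2
tool_pos: [0.434, -0.2784, 0.0407]
eef_rot: [180.0, -0.0, 15.0]
contact_force: [-0.2, -1.1, -3.5]
finger_gap: 0.0574
```

{"method": "jog_arm", "body": {
  "rows": "0 0 6 0;0 0 5 0;0 0 4 0;0 0 0 0;0 0 0 0"
}}

```text
time_s: 17.82
tool_pos: [0.4339, -0.2783, 0.0256]
eef_rot: [180.0, -0.0, 15.0]
contact_force: [0.3, -0.2, -2.5]
finger_gap: 0.0575
```

{"method": "jog_arm", "body": {
  "rows": "0 0 2 0;0 0 1 0;0 0 0 0;0 0 0 0"
}}

```text
time_s: 18.32
tool_pos: [0.4338, -0.2783, 0.0226]
eef_rot: [180.0, -0.0, 15.0]
contact_force: [-0.3, 0.7, -3.5]
finger_gap: 0.0579
```

{"method": "jog_arm", "body": {
  "rows": "0 0 1 0;0 0 0 0;0 0 0 0"
}}

```text
time_s: 18.7
tool_pos: [0.4339, -0.2783, 0.0218]
eef_rot: [180.0, -0.0, 15.0]
contact_force: [-0.8, 1.1, 0.8]
finger_gap: 0.0577
```

Touchdown: the force rose from -3.5 N to +0.8 N. Releasing.

{"method": "jog_arm", "body": {
  "rows": "0 0 0 0;0 0 0 0;0 0 0 0;0 0 -5 0;0 0 -40 0;0 0 -45 0;0 0 -40 0;0 0 0 0;0 0 0 0",
  "gripper": 1
}}

```text
time_s: 19.82
tool_pos: [0.4334, -0.2781, 0.1513]
eef_rot: [180.0, 0.0, 15.0]
contact_force: [-0.4, 0.3, -0.2]
finger_gap: 0.0871
```

```bash
python3 - <<'E'
from h import *
np.set_printoptions(precision=4,suppress=True)
f=cam('wrist'); cv2.imwrite('pics/w6.png',f['pixels'][100:320,100:540,::-1])
ring(f,[.433,-.277],.040,.029)
print(pose()[0],to_tool([.436,.237,.15]))
E
```

```text
ring 2077 circle [ 432.7 -278.2] 29.6 bbox [ 432.5 -278.3   40. ] [58.9 58.6  5. ] med z 40.8
[ 0.433  -0.2778  0.1506] [ 136.1348 -496.524     1.0502]
```

View pics/w6.png

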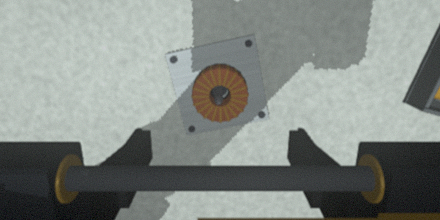

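The transformer is seated flat and concentric (top 40 mm, bolt visible in the hole). Next is the small pad.

{"method": "jog_arm", "body": {
  "rows": "23 -53 0 0;23 -53 0 0;23 -53 0 0;15 -55 0 0;15 -55 0 0;15 -55 0 0;7 -57 0 0;7 -57 0 0;7 -57 0 0"
}}

```text
time_s: 21.0
tool_pos: [0.435, 0.2359, 0.1505]
eef_rot: [180.0, 0.1, 15.0]
contact_force: [1.1, 0.5, 0.4]
finger_gap: 0.0871
```

{"method": "jog_arm", "body": {
  "rows": "0 0 0 0;0 0 0 0;0 0 0 0"
}}

```text
time_s: 21.38
tool_pos: [0.4363, 0.233, 0.1508]
eef_rot: [180.0, 0.1, 14.8]
contact_force: [-0.1, -0.4, -0.5]
finger_gap: 0.087
```

```bash
python3 - <<'E'
from h import *
np.set_printoptions(precision=4,suppress=True)
f=cam('wrist')
c=ring(f,[.435,.238],.008,.024); print(pose()[0],to_tool([*c,.003]))
for d in manip.spot_point('small_pad_centre','wrist'): print(d['p'],d['point'],ray(f,d['point'],.004))
E
```

```text
ring 1189 circle [434.3 237.1] 23.8 bbox [434.8 237.    8.1] [46.7 47.   4.7] med z 8.6
[0.4364 0.2331 0.151 ] [ -0.4001  -4.3128 148.0316]
0.83 [317.5, 187.5] [0.4336 0.2348 0.004 ]
```

{"method": "jog_arm", "body": {
  "rows": "-1 -4 30 0;0 0 40 0;0 0 40 0;0 0 24 0;0 0 10 0;0 0 4 0;0 0 0 0"
}}

```text
time_s: 22.35
tool_pos: [0.4347, 0.2385, 0.0042]
eef_rot: [180.0, -0.1, 15.0]
contact_force: [0.3, 0.6, -0.3]
finger_gap: 0.087
```

{"method": "jog_arm", "body": {
  "rows": "0 0 0 0;0 0 0 0;0 0 0 0;0 0 0 0;0 0 0 0;0 0 0 0;0 0 0 0",
  "gripper": 0,
  "force": 25
}}

```text
time_s: 23.22
tool_pos: [0.434, 0.2384, 0.0035]
eef_rot: [180.0, 0.0, 15.0]
contact_force: [-0.4, 0.1, 0.9]
finger_gap: 0.0468
```

{"method": "jog_arm", "body": {
  "rows": "0 0 -10 0;0 0 -30 0;0 0 -40 0;0 0 -40 0;0 0 -30 0;0 0 0 0"
}}

```text
time_s: 23.98
tool_pos: [0.4356, 0.2394, 0.1562]
eef_rot: [180.0, -0.3, 15.0]
contact_force: [-0.2, 0.1, -0.2]
finger_gap: 0.0464
```

{"method": "jog_arm", "body": {
  "rows": "-7 58 0 0;-7 58 0 0;-7 58 0 0;-15 55 0 0;-15 55 0 0;-15 55 0 0;-23 53 0 0;-23 53 0 0;-23 53 0 0"
}}

```text
time_s: 25.1
tool_pos: [0.4315, -0.2788, 0.1525]
eef_rot: [-179.9, 0.1, 15.0]
contact_force: [1.0, 0.1, -0.2]
finger_gap: 0.0469
```

{"method": "jog_arm", "body": {
  "rows": "0 0 10 0;0 0 10 0;0 0 0 0;0 0 0 0;0 0 0 0"
}}

```text
time_s: 25.72
tool_pos: [0.433, -0.277, 0.134]
eef_rot: [179.9, -0.0, 15.1]
contact_force: [-0.2, -0.3, -0.3]
finger_gap: 0.0468
```

```bash
python3 - <<'E'
from h import *
np.set_printoptions(precision=4,suppress=True)
p,R=pose(); print(p,to_tool([.4325,-.277,.062]))
f=cam('wrist'); cv2.imwrite('pics/w7.png',f['pixels'][120:320,160:480,::-1].repeat(2,0).repeat(2,1))
for d in manip.spot_point('small_pad_centre','wrist'):
  print(d['p'],d['point'],to_tool(ray(f,d['point'],p[2]+.0005)))
P=cloud(f,f['range_z']>0)
L=(P-p)@R*1000; Q=L[(abs(L[:,2]+4.5)<3)&(abs(L[:,1])<21)&(abs(L[:,0])<35)]
print(len(Q),Q.min(0),Q.max(0),np.median(Q[:,2]))
Q=P[(P[:,2]>.044)&(P[:,2]<.066)&(np.hypot(P[:,0]-.4325,P[:,1]+.277)<.02)];print('bolt',len(Q),Q.min(0),Q.max(0)) if len(Q) else 0
E
```

```text
[ 0.433 -0.277  0.134] [-0.5411 -0.2458 72.0369]
0.58 [317.9, 242.7] [ 0.5798 -1.5796 -0.576 ]
2951 [-12.9057 -20.9677  -7.194 ] [23.7495 20.9791 -1.505 ] -5.078849785999328
bolt 81 [ 0.4301 -0.281   0.0443] [ 0.4368 -0.2729  0.0631]
```

View pics/w7.png

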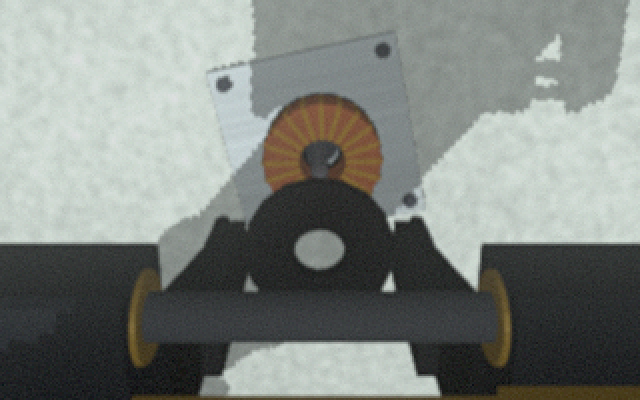

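The pad's hole (crop (320,249)) is lined up with the bolt to within a millimetre or so. Lowering.

{"method": "jog_arm", "body": {
  "rows": "0 0 35 0;0 0 15 0;0 0 10 0;0 0 8 0;0 0 6 0;0 0 6 0;0 0 4 0;0 0 0 0;0 0 0 0"
}}

```text
time_s: 26.95
tool_pos: [0.4327, -0.2776, 0.0498]
eef_rot: [180.0, -0.0, 15.0]
contact_force: [1.1, -0.8, 0.8]
finger_gap: 0.0466
```

{"method": "jog_arm", "body": {
  "rows": "0 0 3 0;0 0 2 0;0 0 0 0;0 0 0 0"
}}

```text
time_s: 27.45
tool_pos: [0.4325, -0.2776, 0.0445]
eef_rot: [180.0, 0.0, 15.0]
contact_force: [0.1, 0.2, -0.2]
finger_gap: 0.0467
```

{"method": "jog_arm", "body": {
  "rows": "0 0 1 0;0 0 0 0;0 0 0 0"
}}

```text
time_s: 27.82
tool_pos: [0.4325, -0.2776, 0.0435]
eef_rot: [180.0, -0.0, 15.0]
contact_force: [0.8, -0.1, -0.4]
finger_gap: 0.0465
```

{"method": "jog_arm", "body": {
  "rows": "0 0 0 0;0 0 0 0;0 0 0 0;0 0 0 0;0 0 -5 0;0 0 -40 0;0 0 -40 0;0 0 -20 0;0 0 0 0;0 0 0 0",
  "gripper": 1
}}

```text
time_s: 29.08
tool_pos: [0.4319, -0.2772, 0.1476]
eef_rot: [-179.9, 0.1, 15.0]
contact_force: [-0.8, -0.3, -0.5]
finger_gap: 0.0868
```

```bash
python3 - <<'E'
from h import *
np.set_printoptions(precision=4,suppress=True)
f=cam('wrist')
ring(f,[.433,-.277],.048,.024)
print(pose()[0],to_tool([.639,-.231,.15]))
E
```

```text
ring 1572 circle [ 432.3 -277.3] 23.8 bbox [ 432.6 -277.2   48. ] [46.8 47.   4.9] med z 48.6
[ 0.4318 -0.2771  0.1473] [212.0884   9.1415  -2.9925]
```

The small pad is seated (top 48 mm, concentric). Now the washer.

{"method": "jog_arm", "body": {
  "rows": "53 2 0 0;53 2 0 0;53 2 0 0;53 3 0 0;0 0 0 0;0 0 0 0;0 0 0 0"
}}

```text
time_s: 30.0
tool_pos: [0.6383, -0.2325, 0.1482]
eef_rot: [180.0, 0.1, 14.9]
contact_force: [-0.1, 0.2, -0.2]
finger_gap: 0.0868
```

```bash
python3 - <<'E'
from h import *
np.set_printoptions(precision=4,suppress=True)
f=cam('wrist'); cv2.imwrite('pics/w8.png',f['pixels'][:,:,::-1])
a=ring(f,[.638,-.231],.005,.020);c=ring(f,[.638,-.231],.010,.013); print(pose()[0],to_tool([*a,.002]))
for d in manip.spot_point('washer_centre','wrist'): print(d['p'],d['point'],ray(f,d['point'],.005))
E
```

```text
ring 549 circle [ 638.5 -231.7] 33.2 bbox [ 642.6 -231.1    5. ] [51.  64.3  5. ] med z 5.5
ring 259 circle [ 639.7 -232.4] 14.2 bbox [ 639.6 -231.7   10. ] [27.8 25.1  5. ] med z 10.5
[ 0.6384 -0.2326  0.1486] [  4.5953  -0.4975 146.6261]
0.81 [316.3, 186.1] [ 0.6377 -0.2287  0.005 ]
```

View pics/w8.png

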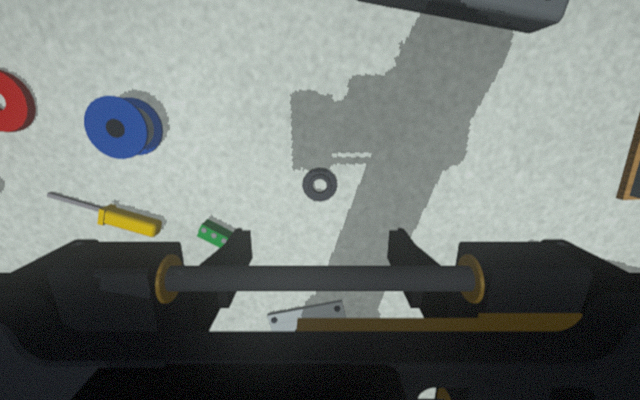

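The washer is at (320,184), centred about (0.6395, -0.232), collar up. I'll grip the flange low.

{"method": "jog_arm", "body": {
  "rows": "1 0 30 0;0 0 40 0;0 0 40 0;0 0 22 0;0 0 9 0;0 0 4 0;0 0 0 0;0 0 0 0;0 0 0 0"
}}

```text
time_s: 31.22
tool_pos: [0.6411, -0.2313, 0.0044]
eef_rot: [179.9, -0.1, 15.0]
contact_force: [0.0, -0.2, -1.1]
finger_gap: 0.0872
```

{"method": "jog_arm", "body": {
  "rows": "0 0 2 0;0 0 0 0;0 0 0 0"
}}

```text
time_s: 31.6
tool_pos: [0.6405, -0.2311, 0.0014]
eef_rot: [-180.0, 0.0, 15.0]
contact_force: [-0.5, 0.5, -0.9]
finger_gap: 0.0872
```

{"method": "jog_arm", "body": {
  "rows": "0 0 0 0;0 0 0 0;0 0 0 0;0 0 0 0;0 0 0 0;0 0 0 0;0 0 0 0;0 0 0 0",
  "gripper": 0,
  "force": 25
}}

```text
time_s: 32.6
tool_pos: [0.6406, -0.2312, 0.0016]
eef_rot: [180.0, 0.0, 15.0]
contact_force: [-0.0, 0.2, -0.6]
finger_gap: 0.0381
```

{"method": "jog_arm", "body": {
  "rows": "0 0 -5 0;0 0 -20 0;0 0 -40 0;0 0 -40 0;0 0 -25 0;0 0 0 0;0 0 0 0"
}}

```text
time_s: 33.48
tool_pos: [0.64, -0.231, 0.131]
eef_rot: [-180.0, 0.1, 15.0]
contact_force: [0.2, -0.2, -0.7]
finger_gap: 0.0381
```

{"method": "jog_arm", "body": {
  "rows": "-53 -2 0 0;-53 -2 0 0;-53 -2 0 0;-53 -3 0 0;0 0 0 0;0 0 0 0;0 0 0 0"
}}

```text
time_s: 34.35
tool_pos: [0.4347, -0.2763, 0.1313]
eef_rot: [-179.9, -0.0, 15.1]
contact_force: [0.1, 0.5, -0.8]
finger_gap: 0.0377
```

```bash
python3 - <<'E'
from h import *
np.set_printoptions(precision=4,suppress=True)
p,R=pose(); print(p,to_tool([.4327,-.277,.062]))
f=cam('wrist'); cv2.imwrite('pics/w9.png',f['pixels'][120:320,160:480,::-1].repeat(2,0).repeat(2,1))
for d in manip.spot_point('washer_centre','wrist'):
  print(d['p'],d['point'],to_tool(ray(f,d['point'],p[2]+.003)))
P=cloud(f,f['range_z']>0)
L=(P-p)@R*1000; Q=L[(abs(L[:,2]+3.5)<2)&(abs(L[:,1])<8)&(abs(L[:,0])<35)]
print(len(Q),Q.min(0),Q.max(0))
Q=P[(P[:,2]>.051)&(P[:,2]<.066)&(np.hypot(P[:,0]-.4325,P[:,1]+.277)<.02)];print('bolt',len(Q),Q.min(0),Q.max(0)) if len(Q) else 0
E
```

```text
[ 0.4347 -0.2763  0.1313] [-2.1715  0.1713 69.2547]
0.58 [316.8, 245.9] [-0.6099 -2.0359 -2.9394]
442 [-12.9628  -7.9925  -5.4884] [19.963   7.9931 -1.6161]
bolt 75 [ 0.4303 -0.281   0.0512] [ 0.4363 -0.2732  0.0632]
```

View pics/w9.png

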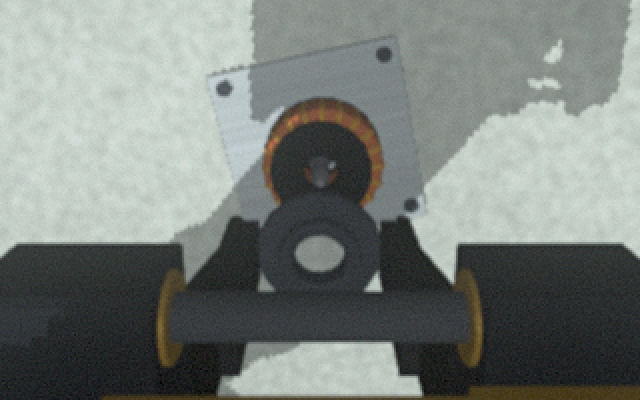

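The washer is level with its hole at crop (320,253). The bolt is 2 mm to tool -x.

{"method": "jog_arm", "body": {
  "rows": "-2 0 25 0;0 0 20 0;0 0 8 0;0 0 6 0;0 0 6 0;0 0 6 0;0 0 4 0;0 0 0 0;0 0 0 0"
}}

```text
time_s: 35.58
tool_pos: [0.4317, -0.2779, 0.0568]
eef_rot: [180.0, -0.0, 15.0]
contact_force: [-0.7, 0.4, 0.1]
finger_gap: 0.0379
```

{"method": "jog_arm", "body": {
  "rows": "0 0 3 0;0 0 1 0;0 0 0 0;0 0 0 0"
}}

```text
time_s: 36.08
tool_pos: [0.4316, -0.2778, 0.0526]
eef_rot: [180.0, -0.0, 15.0]
contact_force: [-0.4, 0.5, -0.8]
finger_gap: 0.0382
```

{"method": "jog_arm", "body": {
  "rows": "0 0 2 0;0 0 0 0;0 0 0 0"
}}

```text
time_s: 36.45
tool_pos: [0.4316, -0.2778, 0.0505]
eef_rot: [180.0, 0.0, 15.0]
contact_force: [0.3, -0.3, 0.1]
finger_gap: 0.0382
```

{"method": "jog_arm", "body": {
  "rows": "0 0 1 0;0 0 0 0;0 0 0 0"
}}

```text
time_s: 36.83
tool_pos: [0.4315, -0.2778, 0.0495]
eef_rot: [180.0, 0.0, 15.0]
contact_force: [0.7, 0.5, -0.6]
finger_gap: 0.038
```

{"method": "jog_arm", "body": {
  "rows": "0 0 0 0;0 0 0 0;0 0 0 0;0 0 0 0;0 0 -3 0;0 0 -20 0;0 0 -40 0;0 0 -40 0;0 0 0 0;0 0 0 0",
  "gripper": 1
}}

```text
time_s: 38.08
tool_pos: [0.4312, -0.2777, 0.1522]
eef_rot: [-180.0, 0.0, 15.0]
contact_force: [-0.6, 0.3, 0.6]
finger_gap: 0.0867
```

```bash
python3 - <<'E'
from h import *
np.set_printoptions(precision=4,suppress=True)
f=cam('wrist'); cv2.imwrite('pics/w10.png',f['pixels'][100:260,220:420,::-1].repeat(3,0).repeat(3,1))
ring(f,[.433,-.277],.053,.020);ring(f,[.433,-.277],.058,.013);ring(f,[.433,-.277],.048,.024);ring(f,[.433,-.277],.040,.029)
print(pose()[0])
f=cam('side'); cv2.imwrite('pics/s2.png',f['pixels'][:,:,::-1])
E
```

```text
ring 717 circle [ 431.5 -277.6] 19.8 bbox [ 431.7 -277.6   53. ] [38.8 39.6  5. ] med z 53.6
ring 380 circle [ 433.5 -275.4] 15.5 bbox [ 431.5 -276.7   57.9] [25.3 26.   4.8] med z 58.4
ring 540 circle [ 432.4 -277.3] 23.7 bbox [ 432.4 -277.3   48. ] [47.3 47.2  4.9] med z 48.4
ring 685 circle [ 432.5 -278.4] 29.7 bbox [ 433.1 -278.3   40. ] [58.3 58.6  4.9] med z 40.6
[ 0.4308 -0.2775  0.1516]
```

View pics/w10.png

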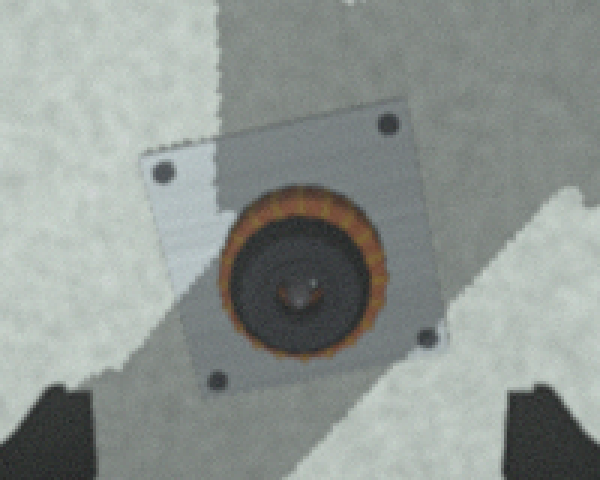

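View pics/s2.png

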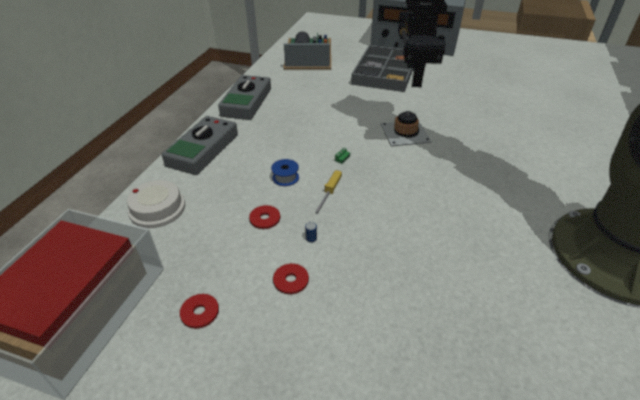

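The stack is complete: flat layers at 16/40/48/53/58 mm with the bolt through them (crop (302,292)). The bystanders are unmoved in the side picture: reel (285,172), capacitor (311,232), block (342,156), screwdriver (329,190).

```bash
python3 -c "
from rig import manip
print(manip.hand_in())"
```

```text
the job is handed in; nothing more can be done
None
```

The job is done and handed in at about 38 s of the 96 s allowed. The large black pad, transformer, small pad and washer (collar up) are threaded on the bolt in that order.

- **Stack:** the last wrist-camera depth readings were 40.6 mm for the transformer's top, 48.4 mm for the small pad, 53.6 mm for the washer's flange and 58.4 mm for its collar. Nominal heights are 40, 48, 53 and 58 mm. The big pad's top read 16.6 mm (nominal 16 mm) when it was laid, and it was hidden in the last picture. All parts are centred within about 3 mm of the bolt.
- **Transformer:** I lowered it in small steps until the wrist force showed it resting on the pad, then opened the fingers.
- **Small pad and washer:** no clear contact force showed when they touched down, so I judged those placings from the gripper height and then the depth readings.
- **Other things:** in the final side picture the reel, capacitor, terminal block, screwdriver and red rings were where they started. The gripper was open and about 90 mm clear of the stack.
- **Disagreement:** the collar's circle fit came out at 15.5 mm radius instead of 13 mm, most likely because bolt or flange-edge points were included. The height and bounding-box readings agreed, and no other check failed.

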